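Lift the blue slide cassette out of the scanner drawer and hold it over the tray

ROBOT

A 7-joint arm with a two-finger parallel gripper is mounted at the origin on the work surface. World frame = base frame: x ahead of the robot, y to its left, z up, the work surface at z = 0. Lengths are in m, angles in degrees, forces in N, time in s.
With the tool pointing down it reaches from about 0.35 to 0.775 m from the base axis. Payload 3.1 kg.
Tool frame: the origin (TCP) lies on the centre line of the jaws, within the pads' length; the fingertips stand 17 mm ahead of it and the grasp point (between the pads) lies 2 mm behind it (robot.tip_reach is the distance from the TCP to the fingertips, in m); z points along the fingers, y is the line along which they close (so a half turn about z gives the same grasp; the last joint's range is limited). The gripper opens to 85 mm and grips with 20 to 120 N. Pads are 22 mm wide; open, the fingers measure 114 mm over their backs; the gripper's body (76 mm by 85 mm) begins 54 mm behind the grasp point. The pads swing forward as they close: fully open they stand 13 mm farther back than shut.
Start: joints at [-65.873, 17.813, 0.802, 86.603, -0.252, 75.585, -1.558], TCP at [0.246, 0.492, 0.248] pointing down, gripper open.
Joint ranges: [-154.91, 154.91], [-16.99, 109.72], [-72.82, 74.43], [7.12, 147.25], [-82.49, 262.49], [11.32, 116.49], [-174.64, 174.64]. Speed limits (degrees/s): [159.86, 159.86, 180, 180, 180, 180, 180].

INTERFACE

Orientations are given as [roll, pitch, yaw] about the fixed x, y, z axes, in that order (R = Rz(yaw) Ry(pitch) Rx(roll)).
In Python, from station import robot, fingers, vision, workorder, recognise gives the robot as it stands. Calls block until the motion is done:
- robot.move_to(position, orientation): joint-space move of the TCP to a pose.
- robot.line_to(position, orientation=None, velocity=0.15, f_stop=None): straight line of the TCP; orientation=None keeps the orientation; velocity is the mean speed in m/s. With f_stop (N) it stops when the force on the tool has changed by that much, and returns True; else False.
- robot.move_j(angles): joint-space move.
- fingers.gripper_to(opening, force=None): opening from 0.0 (shut) to 1.0 (fully open); force is the grip in N (None keeps the last); returns when the fingers have stopped.
- robot.pause(seconds).
- robot.inverse_kinematics(position, orientation): joint angles nearest the present ones, or None.
- vision.grab_frame(name): name is "scene" or "top" or "wrist"; returns the picture (420x560x3 uint8, red, green, blue); there is no depth.
- vision.calibration(name): a dict with "mtx" (3x3 intrinsics, pixels), "extrinsics" (4x4, takes a point from world to camera coordinates); the wrist camera has in their place "T_tool_cam" (4x4, takes a point from camera to tool coordinates, whose origin is the TCP and whose axes are the flange's). Camera axes: x right, y up, looking along -z (the intrinsics and any distortion apply to the point x, -y, -z); pixel columns grow to the right and rows downward; lengths in m; the calibration is good to about 2 mm. A picture is of the moment at which its call begins: read the wrist's pose just before it. calibration takes no time and is no camera call.
A pose or a line that the arm cannot do raises robot.PlanningError and nothing moves.
- workorder.close_job(): hands the job in; it is judged then, once.
Trained networks look in the newest picture that a camera, given by its name, has taken for a name from the list of things; names that differ only in an ending like _2 or _b are one class to them, and where a whole thing is asked for, a point or a joint stands for the part that bears it (a point fixed in the world has none). Each returns a list of dicts, best first, with "p" (0 to 1); they miss things now and then, are a little off and sometimes report something else, mostly with a low value. They report only what shows in the picture. A call takes as long as a camera call.
- recognise(label, camera): "rect" ([centre column, centre row, width, height] in pixels, round what is visible of it).
Readings, each from a call of its own:
- robot.current_time_s(): time.
- robot.current_joint_positions(): joint angles.
- robot.current_dq(): joint speeds.
- robot.current_joint_torque(): joint torques, N m.
- robot.current_tool_pos(): TCP position.
- robot.current_eef_rot(): TCP orientation.
- robot.current_contact_force(): force on the tool from outside, world axes, zero at the start.
- robot.current_torque(): the same for the moment, N m.
- robot.current_finger_gap(): opening from 0.0 (shut) to 1.0 (fully open).
- robot.current_gripper_force(): force on a finger pad.
Only numpy, scipy, OpenCV 4.12 (cv2) and the standard library are available. Lean on these libraries where they do the work, as an engineer would, in place of code of your own. Each camera call takes 0.05 s, during which the arm holds its last target. There are 200 camera calls.

TASK

Pull the slide scanner's loading drawer fully out, then pinch the two side catches of the blue cassette together while it sits in its bay and lift it straight up, keeping it level so that the glass slides stay in. Finish holding it still and level, catches still pinched, about a hand's breadth above the middle of the white tray, so that I can take it from you: the program ends while holding, nothing is put down. Leave the orange cassette latched in its bay and everything else where it stands.

Things in the scene. Friction and masses are not known exactly. Their poses are not given: they have to be found in the camera images.
- scanner: Bench-top slide scanner, pale grey, fixed, 320 deep (own x) by 300 wide (own y); loading bay in front, its roof 145 high, a taller optics housing (260 high) behind. Origin: centre of its underside on the bench. Its front faces own -x (roughly world -y), the way the drawer comes out; front face 160 from the origin.
- drawer (a joint): How far the loading drawer is out, m: 0 shut, 0.16 fully out at its stop. Slides along the scanner's own -x with about 3 N of friction (plus 8 N per m/s), stays where left. Front panel 12 thick, 296 wide, top 142 above the bench. With the drawer shut the cassettes stand under the roof, seen through its clear window.
- drawer_handle (a point): Middle of the dark bar handle on the drawer's front panel; moves with the drawer. Level round bar, 11 thick, along the scanner's own y, 100 clear between its standoffs, its axis 45 in front of the panel and 115 above the bench, free above: to be taken from above, fingers closing along the scanner's own x. Axes as the scanner's.
- drawer_deck (a point): Point on the drawer's deck midway between the two cassette bays, 30 above the bench, 70 behind the front panel; moves with the drawer; axes as the scanner's. Bay centres lie 58 to either side along own y. Each bay is a dark socket 28 deep (top 58 above the bench), 94 by 66 outside, with a window in each long side for a catch hook.
- cass_blue: Blue cassette, the one to take: white channel of level glass slides with blue cap and catches, 84 long (own x), 51 wide (own y), 94 high, about 0.25 kg. Origin: centre of underside, z up. Stands in either bay, axes as the scanner's. A thumb pad (26 long, 24 high) on each long side, centred 58 above the underside; over the pads 60 wide at rest, 54 pinched.
- cass_blue_left (a joint): Sprung catch arm on the blue cassette's own +y side, hinged 86 above its underside, thumb pad outside, hook at the foot: 0 rad sprung out (hooked in the bay), free of the bay from about 0.05, 0.08 pinched in to its stop. About 6 N on the pad brings it to the stop; then the cassette can be lifted by its pads.
- cass_blue_right (a joint): Catch on the blue cassette's own -y side, same values as the other.
- cass_orange: Orange cassette, same make and size as the blue one, latched in the other bay. To be left there. Origin: centre of its underside.
- tray: White enamelled tray with a blue rim, 220 (own x) by 160 (own y), rim 22 high, floor 3 thick, fixed on the bench. Origin: centre of its underside. The cassette is to be held above its middle.
- forceps: Steel forceps lying in the tray near its own -y rim, 125 long, 8 high. Leave alone. Origin: centre, underside.
- timer: White bench timer, 28 x 75 x 60 high. Leave alone. Origin: centre of underside.
- tube_rack: Blue microtube rack, 70 x 190 x 30 high, tubes to 44. Leave alone. Origin: centre of underside.
- tip_box: Orange pipette-tip box with clear lid, 85 x 122 x 67 high. Leave alone. Origin: centre of underside.
- coverslip_box: Small yellow coverslip box, 45 x 65 x 22 high. Leave alone. Origin: centre of underside.
- bottle: Glass bottle with blue cap, 70 across, 150 high. Leave alone. Origin: centre of underside.

How it is judged:
By the outcome, as a careful person would: the job done as asked, in the order asked, and still so for the second after the job is handed in, while the arm keeps its last pose, push and grip.
It also fails if it takes over 58 s, if anything falls off the work surface, if the arm or the gripper's body presses on something with over 40 N, if the wrist force passes 120 N, or if a joint passes its speed limit or range.

## Working session

There is one attempt and no reset: what is moved stays moved. The work goes in short steps, each a Python script; the robot and the scene stay as the last script left them, time stands still between calls to the robot, and variables do not carry over. Pictures are saved under pics/ and viewed, at most 10 in all, crops included, and the job is handed in when it is done.

```bash
mkdir -p pics; ls; python3 - <<'E'
from station import robot, fingers, vision, workorder, recognise
import cv2,numpy as np
for c in ["scene","top"]:
    im=vision.grab_frame(c); cv2.imwrite(f"pics/{c}0.png",im[:,:,::-1])
    k=vision.calibration(c); print(c,{a:np.round(np.array(b),4).tolist() for a,b in k.items()})
    for l in ["scanner","drawer_handle","drawer_deck","cass_blue","cass_orange","tray","forceps","timer","bottle","tip_box","tube_rack"]:
        print(l,[(np.round(d["rect"]).tolist(),round(d["p"],2)) for d in recognise(l,c)[:2]])
print({a:np.round(np.array(b),4).tolist() for a,b in vision.calibration("wrist").items()})
print(robot.current_tool_pos(),robot.current_eef_rot(),robot.current_time_s())
E
```

```text
pics
scene {'mtx': [[394.7378, 0.0, 278.7905], [0.0, 394.7378, 211.6088], [0.0, 0.0, 1.0]], 'extrinsics': [[0.9878, -0.1553, -0.0122, -0.5695], [0.1373, 0.8308, 0.5393, -0.1495], [-0.0736, -0.5344, 0.842, -1.1428], [0.0, 0.0, 0.0, 1.0]]}
scanner [([243.0, 102.0, 103.0, 134.0], 0.6)]
drawer_handle [([247.0, 148.0, 96.0, 41.0], 0.7)]
drawer_deck [([247.0, 149.0, 97.0, 45.0], 0.7)]
cass_blue []
cass_orange []
tray [([256.0, 303.0, 91.0, 64.0], 0.91), ([348.0, 294.0, 47.0, 57.0], 0.72)]
forceps [([255.0, 322.0, 48.0, 2.0], 0.58)]
timer [([342.0, 227.0, 13.0, 28.0], 0.75)]
bottle [([332.0, 380.0, 34.0, 36.0], 0.95)]
tip_box [([350.0, 298.0, 43.0, 56.0], 0.94), ([332.0, 380.0, 33.0, 34.0], 0.21)]
tube_rack [([251.0, 396.0, 81.0, 48.0], 0.92)]
top {'mtx': [[529.5075, 0.0, 282.0529], [0.0, 529.5075, 202.4377], [0.0, 0.0, 1.0]], 'extrinsics': [[-0.0065, -0.9999, 0.0088, 0.0105], [0.9827, -0.0048, 0.185, -0.589], [-0.1849, 0.0099, 0.9827, -1.5098], [0.0, 0.0, 0.0, 1.0]]}
scanner [([126.0, 219.0, 158.0, 123.0], 0.7), ([289.0, 152.0, 25.0, 21.0], 0.24)]
drawer_handle [([191.0, 223.0, 23.0, 110.0], 0.91)]
drawer_deck [([192.0, 223.0, 27.0, 108.0], 0.62)]
cass_blue []
cass_orange []
tray [([350.0, 241.0, 62.0, 79.0], 0.84)]
forceps []
timer [([288.0, 152.0, 24.0, 21.0], 0.58)]
bottle [([429.0, 188.0, 24.0, 30.0], 0.55)]
tip_box [([361.0, 160.0, 46.0, 38.0], 0.92)]
tube_rack []
{'mtx': [[293.0777, 0.0, 280.8441], [0.0, 293.0777, 210.6801], [0.0, 0.0, 1.0]], 'T_tool_cam': [[-0.0005, 0.9503, 0.3113, 0.0802], [1.0, 0.0003, 0.0008, 0.001], [0.0006, 0.3113, -0.9503, -0.1256], [0.0, 0.0, 0.0, 1.0]]}
[0.24553362 0.49217308 0.24833787] [1.79996072e+02 2.32195833e-03 1.53488740e+02] 1.2
```

```bash
python3 -c "
import cv2
a=cv2.imread('pics/scene0.png')[20:420,150:450];b=cv2.imread('pics/top0.png')[80:330,20:470]
cv2.imwrite('pics/s1.png',cv2.resize(a,None,fx=2,fy=1.5*1,interpolation=2) if 0 else cv2.resize(a,(450,600),interpolation=2));cv2.imwrite('pics/t1.png',cv2.resize(b,(800,444),interpolation=2))"
```

```text
(no output)
```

View pics/s1.png

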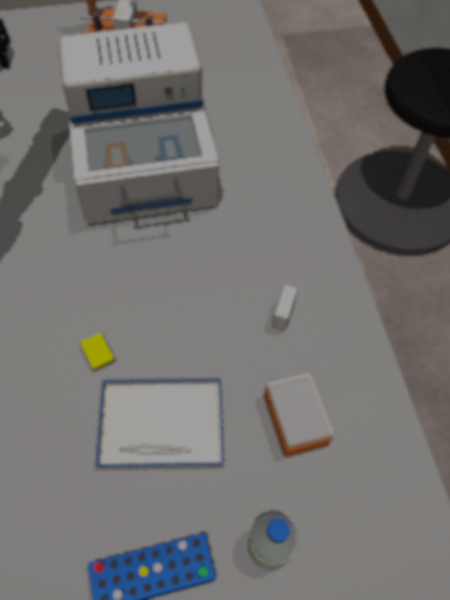

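View pics/t1.png

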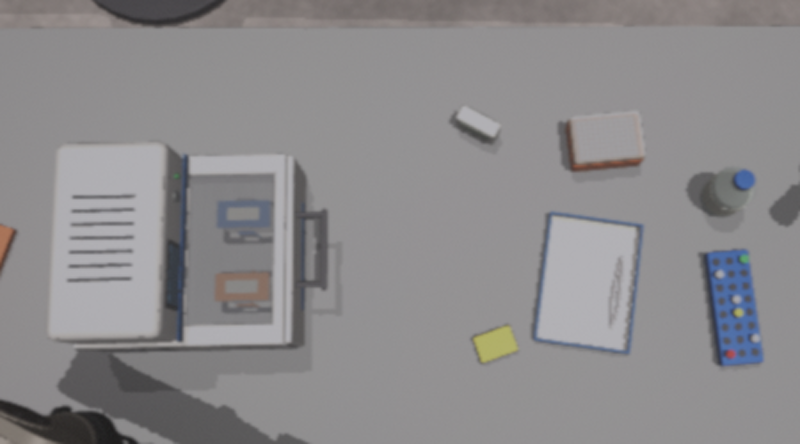

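Scene view: the scanner is at the back, the handle faces the tray, and both cassettes show through the window. Top view: the handle bar runs from about (201,199) to (201,242), and the blue cassette (157,200) is on the world +x side of the orange one (157,241). The tray is centred near (351,239).

```bash
cat > h.py <<'E'
from station import robot, fingers, vision, workorder, recognise
import cv2,numpy as np
F=np.diag([1,-1,-1.])
def cam(name):
    k=vision.calibration(name);K=np.array(k["mtx"])
    if name=="wrist":
        from scipy.spatial.transform import Rotation as R
        T=np.eye(4);T[:3,:3]=R.from_euler("xyz",robot.current_eef_rot(),degrees=True).as_matrix();T[:3,3]=robot.current_tool_pos()
        return K,np.linalg.inv(T@np.array(k["T_tool_cam"]))
    return K,np.array(k["extrinsics"])
def at_z(c,uv,z):
    K,E=c; R=E[:3,:3]; o=-R.T@E[:3,3]
    d=R.T@F@np.linalg.inv(K)@[uv[0],uv[1],1]
    return o+d*(z-o[2])/d[2]
def proj(c,p):
    K,E=c; q=K@F@(E[:3,:3]@np.asarray(p)+E[:3,3]); return q[:2]/q[2]
E
python3 - <<'E'
from h import *
c=cam("top"); P=lambda u,v,z:(at_z(c,(20+u*.5625,80+v*.5625),z)).round(3)
print("handle",P(322,212,.115),P(322,288,.115))
print("panel",P(294,155,.142),P(292,345,.142))
print("casses",P(245,214,.126),P(243,286,.126))
print("tray",[P(*q,.022) for q in [(549,213),(642,224),(629,352),(535,341)]])
cs=cam("scene");
print("scene tray",[at_z(cs,(150+u*2/3,20+v*2/3),.022).round(3) for u,v in [(103,380),(221,379),(224,465),(98,466)]])
print("scene handle",[at_z(cs,(150+u*2/3,20+v*2/3),.115).round(3) for u,v in [(135,222),(186,217)]])
E
```

```text
handle [0.588 0.237 0.115] [0.466 0.235 0.115]
panel [0.675 0.28  0.142] [0.376 0.275 0.142]
casses [0.583 0.358 0.126] [0.469 0.356 0.126]
tray [array([ 0.603, -0.135,  0.022]), array([ 0.583, -0.292,  0.022]), array([ 0.368, -0.262,  0.022]), array([ 0.387, -0.106,  0.022])]
scene tray [array([ 0.391, -0.105,  0.022]), array([ 0.607, -0.139,  0.022]), array([ 0.584, -0.295,  0.022]), array([ 0.371, -0.263,  0.022])]
scene handle [array([0.489, 0.181, 0.115]), array([0.591, 0.177, 0.115])]
```

```bash
python3 - <<'E'
from h import *
for yaw in (0,180,1,-179): print(yaw,[None if (q:=robot.inverse_kinematics(p,[180,0,yaw])) is None else np.round(q).tolist() for p in [(.527,.236,.25),(.527,.236,.117),(.53,.076,.117)]])
for yaw in (90,-90): print(yaw,[None if (q:=robot.inverse_kinematics(p,[180,0,yaw])) is None else np.round(q).tolist() for p in [(.583,.198,.25),(.583,.198,.092),(.583,.198,.27),(.486,-.2,.16)]])
fingers.gripper_to(.4,30)
robot.move_to([.527,.236,.25],[180,0,1.])
c=cam("wrist"); im=vision.grab_frame("wrist"); cv2.imwrite("pics/w1.png",im[:,:,::-1])
for l in ["drawer_handle","cass_blue"]: print(l,recognise(l,"wrist"))
print(np.array2string(c[1],separator=','),[proj(c,p).round() for p in [(.588,.237,.115),(.466,.235,.115)]],robot.current_time_s(),robot.current_finger_gap())
np.save("c1.npy",c[1])
E
```

```text
0 [[-50.0, 23.0, 34.0, 83.0, -13.0, 78.0, -105.0], [-49.0, 30.0, 33.0, 94.0, -18.0, 62.0, -101.0], [-37.0, 25.0, 36.0, 101.0, -17.0, 59.0, -85.0]]
180 [[-33.0, 21.0, 10.0, 82.0, -4.0, 77.0, 67.0], [-32.0, 27.0, 9.0, 93.0, -4.0, 60.0, 68.0], [-24.0, 23.0, 19.0, 100.0, -9.0, 58.0, 88.0]]
1 [[-50.0, 23.0, 34.0, 83.0, -13.0, 78.0, -104.0], [-49.0, 30.0, 33.0, 94.0, -18.0, 62.0, -100.0], [-37.0, 25.0, 36.0, 101.0, -17.0, 59.0, -84.0]]
-179 [[-33.0, 21.0, 10.0, 82.0, -4.0, 77.0, 68.0], [-32.0, 27.0, 8.0, 93.0, -4.0, 60.0, 69.0], [-24.0, 23.0, 19.0, 100.0, -8.0, 58.0, 88.0]]
90 [[-36.0, 27.0, 24.0, 76.0, -11.0, 80.0, -12.0], [-36.0, 34.0, 23.0, 88.0, -14.0, 61.0, -9.0], [-36.0, 26.0, 25.0, 74.0, -11.0, 82.0, -12.0], [-23.0, 29.0, 61.0, 100.0, -27.0, 68.0, 45.0]]
-90 [[-19.0, 26.0, -2.0, 75.0, 1.0, 79.0, 159.0], [-16.0, 33.0, -6.0, 87.0, 4.0, 60.0, 157.0], [-19.0, 25.0, -1.0, 73.0, 1.0, 82.0, 159.0], [-25.0, 30.0, 65.0, 100.0, -29.0, 69.0, -133.0]]
drawer_handle [{'rect': [248.5, 174.4, 89.6, 339.5], 'p': 0.58}]
cass_blue []
[[ 1.95843457e-02,-9.99807949e-01,-7.19449933e-04, 2.28130059e-01],
 [ 9.49262458e-01, 1.88201492e-02,-3.13921307e-01,-4.62923009e-01],
 [ 3.13874558e-01, 5.46499658e-03, 9.49448732e-01,-5.48248169e-01],
 [ 0.00000000e+00, 0.00000000e+00, 0.00000000e+00, 1.00000000e+00]] [array([284., 137.]), array([283., 263.])] 3.475 0.39588711255097186
```

View pics/w1.png

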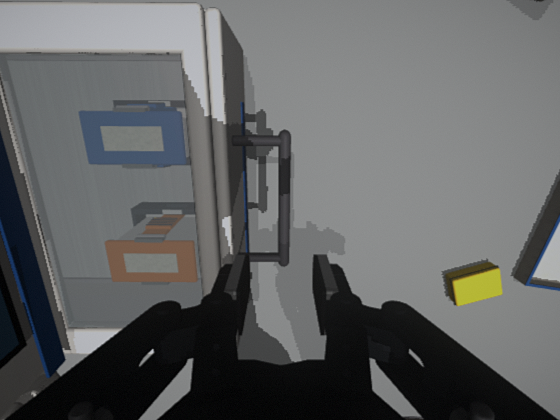

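The bar runs from (285,136) to (284,262), within about 1 px of my projection. The jaws straddle it, so I'll compute its centre, grasp it and pull.

```bash
python3 - <<'E'
from h import *
c=(cam("top")[0]*0+np.array(vision.calibration("wrist")["mtx"]),np.load("c1.npy"))
a,b=at_z(c,(285,136),.115),at_z(c,(284,262),.115); h=(a+b)/2
yaw=np.degrees(np.arctan2((a-b)[1],(a-b)[0])); print(a,b,h,yaw)
yaw=float(np.clip(yaw,0,2)); o=[180,0,yaw]
d=np.array([np.sin(np.radians(yaw)),-np.cos(np.radians(yaw)),0])
p=np.array([h[0],h[1],.117])
print(robot.line_to(p,o,.12,f_stop=15), robot.current_tool_pos())
fingers.gripper_to(0,40); print(robot.current_finger_gap(),robot.current_contact_force(),robot.current_time_s())
hit=robot.line_to(p+d*.150,o,.08,f_stop=30); print(hit,robot.current_tool_pos(),robot.current_contact_force())
if not hit:
    hit=robot.line_to(p+d*.172,o,.03,f_stop=20); print(hit,robot.current_tool_pos(),robot.current_contact_force())
print((robot.current_tool_pos()-p)@d,robot.current_time_s(),robot.current_finger_gap(),robot.current_gripper_force())
np.save("hd.npy",np.r_[p,d,yaw])
E
```

```text
[0.58891085 0.23603952 0.115     ] [0.46735873 0.23411069 0.115     ] [0.52813479 0.2350751  0.115     ] 0.9091105602330508
False [0.5288618  0.23529048 0.11790149]
0.10679858252781406 [-0.68063464 -0.90026725  3.09096541] 5.075
False [0.53098704 0.085727   0.11780524] [-0.69524298  2.49798523  6.8661011 ]
False [0.53117903 0.07459472 0.11782847] [-0.55096674 17.26450424  6.75821005]
0.16050848202789977 7.9833 0.11301870412907465 39.93273317813873
```

```bash
python3 - <<'E'
from h import *
v=np.load("hd.npy");p,d,yaw=v[:3],v[3:6],v[6]
robot.line_to(p+d*.160,[180,0,yaw],.03)
fingers.gripper_to(.4,30)
t=robot.current_tool_pos(); robot.line_to([t[0],t[1],.25],None,.25)
fingers.gripper_to(1.0,30)
n=np.array([-d[1],d[0],0]) # own -y (world +x)
g=p+d*.160-d*.117+n*.058; print(g)
robot.move_to([g[0],g[1],.27],[180,0,yaw+90])
c=cam("wrist"); im=vision.grab_frame("wrist"); cv2.imwrite("pics/w2.png",im[:,:,::-1]); np.save("c2.npy",c[1])
print("blue",recognise("cass_blue","wrist"),[proj(c,g+[0,0,z-g[2]]).round() for z in (.126,.03)])
c=cam("top"); im=vision.grab_frame("top"); print("top",recognise("cass_blue","top"),recognise("drawer_handle","top"))
cv2.imwrite("pics/t2.png",cv2.resize(im[130:290,100:260],(640,640),interpolation=2)[:,:,::-1])
print(robot.current_time_s(),robot.current_tool_pos(),robot.current_eef_rot(),[proj(c,g+[0,0,z-g[2]]).round() for z in (.126,.03)])
E
```

```text
[0.58680974 0.19300076 0.117     ]
blue [{'rect': [283.8, 184.2, 54.1, 97.1], 'p': 0.96}, {'rect': [201.7, 155.7, 403.4, 304.1], 'p': 0.62}] [array([281., 202.]), array([281., 181.])]
top [{'rect': [226.9, 201.7, 9.8, 19.2], 'p': 0.57}] [{'rect': [218.0, 221.6, 80.3, 107.8], 'p': 0.78}]
11.5833 [0.58676909 0.19257789 0.27009647] [1.79995213e+02 8.78532355e-03 9.08570396e+01] [array([216., 199.]), array([220., 205.])]
```

View pics/w2.png

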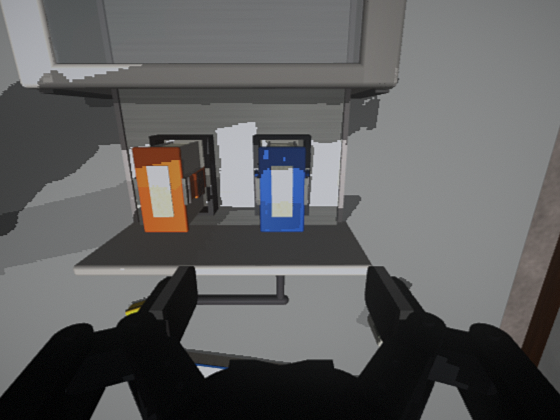

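The wrist view shows both cassettes exposed. The blue cap's top face spans columns 260–303 and rows 147–231, with the label centre at (282.5,191.5). The jaws are clear of both cassettes.

```bash
python3 - <<'E'
from h import *
c=(np.array(vision.calibration("wrist")["mtx"]),np.load("c2.npy"))
for z in (.118,.124,.13):
    q=[at_z(c,u,z) for u in [(260.5,147),(303.5,147),(303.5,231),(260.5,231)]]
    print(z,np.mean(q,0).round(4),np.linalg.norm(q[0]-q[3]).round(4),np.linalg.norm(q[0]-q[1]).round(4),"label",np.mean([at_z(c,u,z) for u in [(271,166),(293,166),(293,217),(271,217)]],0).round(4),"orange",at_z(c,(165,190),z).round(4))
print("handle end",at_z(c,(284,299),.115))
im=cv2.imread("pics/w2.png"); cv2.imwrite("pics/w2c.png",cv2.resize(im[120:250,220:345],None,fx=4.6,fy=4.6,interpolation=cv2.INTER_NEAREST))
E
```

```text
0.118 [0.5879 0.2024 0.118 ] 0.0842 0.04 label [0.5879 0.2011 0.118 ] orange [0.4738 0.2017 0.118 ]
0.124 [0.5878 0.2039 0.124 ] 0.0824 0.0391 label [0.5879 0.2026 0.124 ] orange [0.4763 0.2032 0.124 ]
0.13 [0.5878 0.2054 0.13  ] 0.0806 0.0383 label [0.5878 0.2042 0.13  ] orange [0.4787 0.2048 0.13  ]
handle end [0.59199635 0.07710409 0.115     ]
```

View pics/w2c.png

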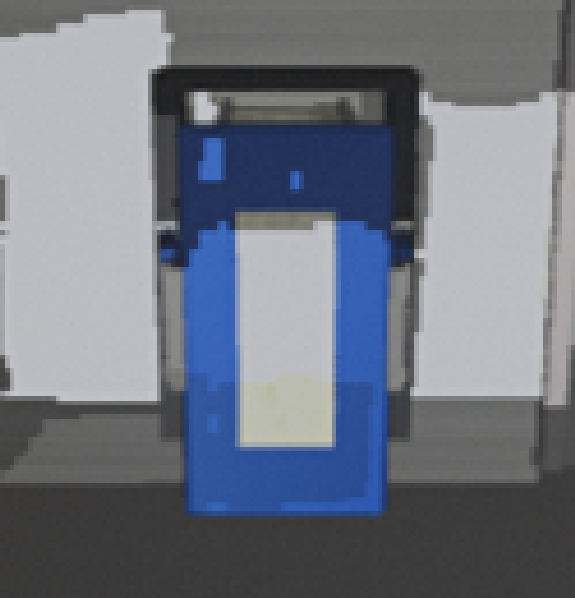

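View pics/t2.png

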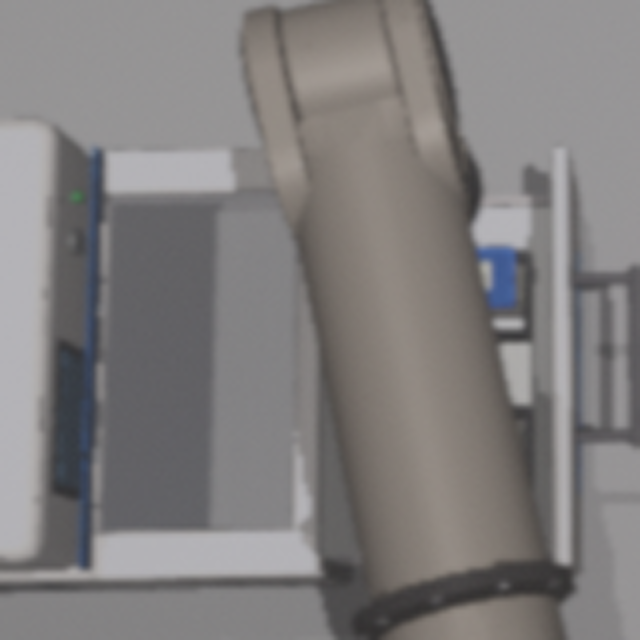

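```bash
python3 - <<'E'
from h import *
o=[180,0,90.9]; x,y=.5878,.202
fingers.gripper_to(1.0,35)
robot.line_to([x,y,.25],o,.1)
print(robot.line_to([x,y,.086],o,.08,f_stop=8),robot.current_tool_pos(),robot.current_contact_force())
fingers.gripper_to(0,35); robot.pause(.4)
print(robot.current_finger_gap(),robot.current_gripper_force(),robot.current_contact_force(),robot.current_torque())
c=cam("wrist"); im=vision.grab_frame("wrist"); cv2.imwrite("pics/w3.png",im[:,:,::-1]); print(robot.current_time_s())
E
```

```text
False [0.58812497 0.20211121 0.08647529] [ 0.24187405 -0.10132375 -0.32936183]
0.6065078857538094 37.14462876319885 [-2.51018462 -0.35826314  5.44212895] [-0.06632082  0.41199816  0.00520255]
15.2167
```

View pics/w3.png

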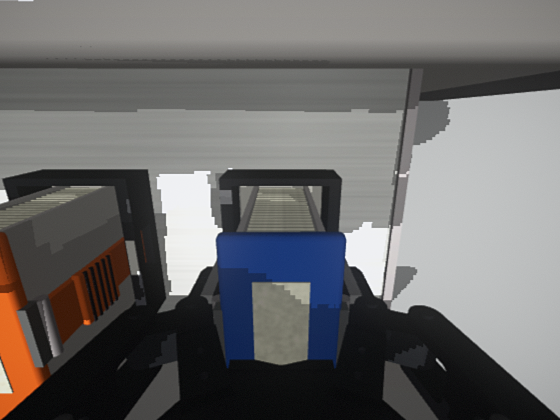

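The jaws hold the blue pads symmetrically at columns 215–345. The gap of about 52 mm matches both catches being at their stops, given the same offset seen on the bar. I'll lift now.

```bash
python3 - <<'E'
from h import *
f0=robot.current_contact_force(); t=robot.current_tool_pos(); o=[180,0,90.9]
print(robot.line_to([t[0],t[1],.105],o,.03,f_stop=15),robot.current_contact_force()-f0,robot.current_finger_gap())
print(robot.line_to([t[0],t[1],.265],o,.08,f_stop=15),robot.current_contact_force(),robot.current_torque(),robot.current_finger_gap(),robot.current_gripper_force())
im=vision.grab_frame("wrist"); cv2.imwrite("pics/w4.png",im[:,:,::-1]); s=vision.grab_frame("scene"); print(recognise("cass_blue","scene"),recognise("drawer_handle","scene"))
cv2.imwrite("pics/w4.png",np.hstack([im[100:420,130:430],cv2.resize(s[60:220,170:320],(300,320))])[:,:,::-1]); print(robot.current_time_s(),robot.current_tool_pos())
E
```

```text
False [ 3.67103828  0.81534092 -7.63952298] 0.609689265435457
False [-0.34664638 -0.35053663 -2.06333998] [0.02895814 0.01869446 0.01467116] 0.6127908742698641 37.020206451416016
[{'rect': [271.6, 129.8, 20.5, 39.3], 'p': 0.77}] [{'rect': [252.8, 168.6, 101.0, 83.3], 'p': 0.87}]
18.35 [0.58775911 0.20212761 0.26477746]
```

View pics/w4.png

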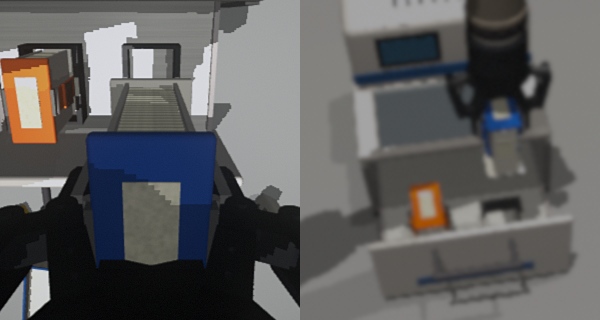

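The cassette is free of its bay and level in the jaws, the orange one is still seated, and the wrist reads about 2 N of load. I'll carry it over the tray.

```bash
python3 - <<'E'
from h import *
o=[180,0,90.9]
robot.line_to([.486,-.199,.265],o,.12)
robot.line_to([.486,-.199,.153],o,.08); robot.pause(.5)
print(robot.current_tool_pos(),robot.current_eef_rot(),robot.current_contact_force(),robot.current_torque(),robot.current_finger_gap(),robot.current_gripper_force(),robot.current_time_s())
im=vision.grab_frame("wrist"); s=vision.grab_frame("scene"); t=vision.grab_frame("top")
cv2.imwrite("pics/f.png",np.hstack([im[60:420,130:430],cv2.resize(s[60:360,170:400],(276,360)),cv2.resize(t[150:290,180:400],(220,360))])[:,:,::-1])
E
```

```text
[ 0.4860268  -0.19899956  0.15303966] [1.79994926e+02 1.17716386e-03 9.09030393e+01] [-0.01570905 -0.00853274 -2.64529766] [-0.01052705 -0.01541229 -0.06026676] 0.6105786079142723 37.02059805393219 24.0
```

View pics/f.png

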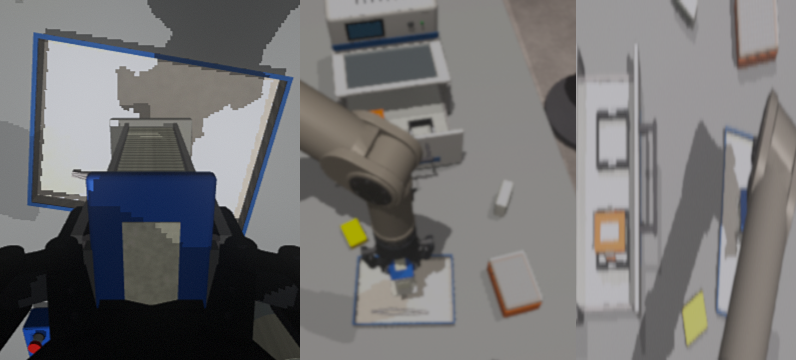

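The blue cassette is held level over the middle of the tray, the orange one is in its bay, the drawer is out, and everything else is untouched.

```bash
python3 -c "
from station import workorder
print(workorder.close_job())"
```

```text
the job is handed in; nothing more can be done
None
```

The job is handed in: the drawer is fully out, and the blue cassette is held still, level and pinched, its underside about 0.1 m above the middle of the tray; the orange cassette is still in its bay and nothing else was moved.

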